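# Rock a stuck tube insert free of its nest

### The job

Push the open drawer of the tube station fully home so that it is held by its catch. Then grip the blue insert by its black post and rock it side to side, towards one orange shoe and then the other, until both shoes have eased back and let go of it; do not push the shoes with the gripper and leave the other things on the bench alone. Lift the freed insert straight up and finish while still holding it in the gripper, upright and still, three to four centimetres above its nest, touching nothing else, with the drawer still home.

Things in the scene. Friction and masses are not known exactly. Their poses are not given: they have to be found in the camera images.
- station: fixed white tube-insert station, 260 mm long, 200 mm wide, on the table. Origin: on the table under the place where the insert stands when the drawer is home; x points away from the drawer's front (the way the drawer is pushed home), y across it to the left, z up. Side walls at y = +-93 mm, 59 mm tall; rear housing from x = 95 to 180 mm, 100 mm tall
- drawer (a joint): travel of the station's drawer along the station's x, m: 0 = fully open (pulled 70 mm out), 0.070 = home. It starts at 0. About 3 N of friction; it stays where left. In the last 15 mm a sprung ball catch must be ridden over (about 12 N at most), then it seats at the stop and it takes about 9 N to pull it out again. Sideways loads do not move it
- drawer_front (a point): centre of the outside of the drawer's grey front panel, 50 mm above the table, where to push. The panel faces the station's -x, is 190 mm wide and 10 mm thick, spans 20 to 70 mm above the table, and lies 90 mm before the nest's middle
- seat (a point): the floor of the nest, 30 mm above the table, on the drawer: the point on which the insert's foot is centred. Moves with the drawer; axes as the station's. The nest is a recess 52 mm (x) by 16 mm (y) and 8 mm deep
- insert: loose blue tube insert, 0.25 to 0.5 kg. Origin: centre of the foot's underside, z up; axes as the station's when seated. Aluminium foot 50 (x) x 14 (y) x 14 mm high that stands in the nest with 1 mm play each side; blue body 54 x 30 mm up to 60 mm; blue shoulder plate 70 x 40 mm from 60 to 66 mm; black upright grip post 30 (x) x 24 (y) mm from 66 to 124 mm
- insert_grip (a point): centre of the black grip post, 104 mm above the insert's foot, a good place to grip by its 30 mm or 24 mm width. Keep fingertips higher than 80 mm above the foot, so as to clear the shoes and their holders
- shoe_left (a joint): how far the left (+y of the station) orange retaining shoe has been pushed outward, m: 0 to 0.009 (stop), starting at 0 to 0.001. It resists with about 8 N and stays where pushed. Leaning the insert about its foot towards the shoe pushes it out: about 7 degrees of lean, 12 mm sideways at the post. Out by over 6 mm, it lets go once the insert stands upright again; both must let go
- shoe_right (a joint): the same for the right (-y of the station) orange shoe; it grows as the shoe is pushed outward, to -y
- shoe_left_lip (a point): inner upper edge of the left shoe's lip, 76 mm above the nest's floor. At joint 0 the lip overhangs the insert's shoulder plate by 5 mm, 3.5 mm above it, so the insert cannot be pulled straight up; the shoe's face below the lip is 0.5 mm from the plate's edge. Shoe 34 mm long in x, 17 mm in y; behind it an aluminium holder, 43 to 61 mm from the middle, 66 mm tall
- shoe_right_lip (a point): the same point of the right shoe
- reagent: bystander: small dark green labelled bottle, 54 mm wide, 110 mm tall, on the table to the robot's right; origin at the centre of its underside. Leave alone
- amber_jar: bystander: labelled jar, 60 mm wide, 80 mm tall, on the table to the robot's left; origin at the centre of its underside. Leave alone
- beaker: bystander: clear open beaker, 70 mm wide, 90 mm tall, on the table to the robot's left; origin at the centre of its underside. Leave alone
- tube_rack: bystander: white eight-hole tube rack, 90 x 190 x 50 mm, on the table near the robot, to its right; origin at the centre of its underside. Leave alone
- tip_box: bystander: yellow box, 120 x 85 x 60 mm, on the far right of the table; origin at the centre of its underside. Leave alone
- screwdriver: bystander: screwdriver, 180 mm long, lying flat, on the far left of the table; origin at the centre of its underside. Leave alone
- tube_cap: bystander: red tube cap, 24 mm wide, 26 mm tall, on the flat top of the station's rear housing, 100 mm above the table; origin at the centre of its underside. Leave alone
Not all that is in view belongs to the job. Leave any red look-alike of the insert alone.

How it is judged:
On the way, in this order (a step that is already met when the one before it is completed fails the run):
1. the drawer is pushed home, the insert still seated (value of joint drawer above 0.066 m and z of insert in the frame of seat below 0.008 m), for 0.2 s.
2. with the drawer home, the insert is rocked so that one shoe is pushed back at least 3.5 mm (value of joint drawer above 0.066 m and value of joint any of shoe_left, shoe_right above 0.0035 m), for 0.1 s.
3. rocked the other way too: both shoes pushed back at least 3.5 mm (value of joint drawer above 0.066 m and value of joint each of shoe_left, shoe_right above 0.0035 m), for 0.1 s.
At the end, for the whole second after the job is handed in: the drawer is home (within 4 mm of its stop); the insert is held by the fingers, its foot 20 to 60 mm above the nest's floor and within 20 mm of straight above its middle, within 11 degrees of upright, still, touching nothing of the station (value of joint drawer above 0.066 m and z of insert in the frame of seat between 0.02 and 0.06 m and horizontal distance between insert and seat below 0.02 m and angle between insert's own z axis and vertical below 0.2 rad and contact force between the fingers and insert above 1 N and contact force between insert and station below 0.2 N and linear speed of insert below 0.02 m/s); the arm keeps its last pose, push and grip.
It fails at once if a bystander is moved more than 25 mm (distance of any of reagent, amber_jar, beaker, tube_rack, tip_box, screwdriver, tube_cap from where it was at the start of the episode above 0.025 m).
It fails at once if the gripper or arm pushes a shoe (more than 3 N) (contact force between any of the fingers, the arm and shoe_left above 3 N or contact force between any of the fingers, the arm and shoe_right above 3 N).
It also fails if it takes over 58 s, if anything falls off the work surface, if the arm or the gripper's body presses on something with over 40 N, if the wrist force passes 120 N, or if a joint passes its speed limit or range.

### The arm

A 7-joint arm with a two-finger parallel gripper is mounted at the origin on the work surface. World frame = base frame: x ahead of the robot, y to its left, z up, the work surface at z = 0. Lengths are in m, angles in rad, forces in N, time in s.
With the tool pointing down it reaches from about 0.425 to 0.925 m from the base axis. Payload 6.8 kg.
Tool frame: the origin (TCP) lies at the very end of the fingers, on their centre line; the grasp point (between the pads) lies r.grasp_offset behind it (r.grasp_offset is the distance from the TCP to the grasp point, in m); z points along the fingers, y is the direction in which the jaws open and shut (so a half turn about z gives the same grasp; the last joint's range is limited). The gripper opens to 85 mm and grips with 20 to 120 N. Pads are 22 mm wide; open, the fingers measure 114 mm over their backs; the gripper's body (76 mm by 85 mm) begins 54 mm behind the grasp point. The pads swing forward as they close: fully open they stand 13 mm farther back than shut.
Start: joints at [1.086, 0.477, 0.022, 1.555, -0.011, 1.109, -0.083], TCP at [0.248, -0.628, 0.231] pointing down, gripper open.
Joint ranges: [-2.96, 2.96], [-0.34, 2.1], [-1.41, 1.46], [0.24, 2.44], [-1.37, 4.51], [0.17, 1.92], [-2.96, 2.96]. Speed limits (rad/s): [2.39, 2.39, 3.14, 3.14, 3.14, 3.14, 3.14].

### API

Orientations are given as a rotation vector (axis times angle).
In Python, from bench import r gives the robot as it stands.
- The arm moves only by the shell command python3 -m jog 'ROWS' [FORCE]. ROWS is JSON, one flat list of numbers, 7 for each row, row after row: the turn, a rotation vector about the tool's x, y, z normalised to -1 to 1, where 1 is 180 degrees, then the shift along the tool's x, y, z normalised to -1 to 1, where 1 is 200 mm, then the opening, from 0 (shut) to 1 (fully open). In form: [wx, wy, wz, x, y, z, hand, wx, wy, wz, x, y, z, hand, ...]. A call has 1 to 12 rows; each row is the pose to reach, as a shift and turn from the pose measured when the call began, along the tool's axes at that moment, turning the shorter way round; what a row does not reach only later rows make up. A row lasts 1/10 s, in which the tool goes at most 50 mm and 8.59 degrees, less where a joint would pass 70% of its speed; a pose out of reach is approached as far as the arm can. A call with a number of a shift or a turn outside -1 to 1 is refused whole. A call with a gripper value outside its range is refused whole. The fingers move at their own pace and stop on an object; FORCE is the grip in N (left out, the last holds). Time passes only in rows, so rows that repeat a pose let the fingers close. It gives the time, the measured TCP pose, the force and the opening at its end, in the units of the state.
- r.get_obs(): the state, without advancing time (a new reading comes with each control period).
- r.grab_frame(name): name is "scene" or "top" or "wrist"; returns the picture (384x512x3 uint8, red, green, blue); there is no depth.
- r.calibration(name): a dict with "K" (3x3 intrinsics, pixels), "dist_coeffs" ([k1, k2, p1, p2, k3] as OpenCV has them; the pictures are not rectified), "origin" and "rotation" of the camera in the world; the wrist camera has in their place "T_tool_cam" (4x4, takes a point from camera to tool coordinates, whose origin is the TCP and whose axes are the flange's). Camera axes: x right, y up, looking along -z (the intrinsics and any distortion apply to the point x, -y, -z); pixel columns grow to the right and rows downward; lengths in m; the calibration is good to about 2 mm. A picture is of the moment at which its call begins: read the wrist's pose just before it. calibration takes no time and is no camera call.
- r.hand_in(): hands the job in, once; it reports no verdict.
The state is a dict: "clock": time; "joints": joint angles; "qvel": joint speeds; "tau": joint torques, N m; "tcp_pos": TCP position; "orientation": TCP orientation; "contact_force": force on the tool from outside, world axes, zero at the start; "moment": the same for the moment, N m; "grip_width": finger opening in m.
Only numpy, scipy, OpenCV 4.12 (cv2) and the standard library are available. Lean on these libraries where they do the work, as an engineer would, in place of code of your own. Each camera call takes 0.05 s, during which the arm holds its last target.

## Working session

There is one attempt and no reset: what is moved stays moved. The work goes in short steps, Python scripts to look and compute and a shell command to move; the robot and the scene stay as the last step left them, time stands still between calls to the robot, and variables do not carry over. Pictures are saved under pics/ and viewed, and the job is handed in when it is done.

```bash
ls; mkdir -p pics; python3 - <<'E'
from bench import r
import cv2
print(r.get_obs(), r.grasp_offset)
for n in("scene","top"):
    f=r.grab_frame(n); cv2.imwrite(f"pics/{n}0.png",f[:,:,::-1]); print(n,r.calibration(n))
print(r.calibration("wrist"))
E
```

```text
pics
{'clock': 0.0, 'joints': array([ 1.08593465,  0.47782471,  0.02231463,  1.55644521, -0.01149111,
        1.10930363, -0.08308886]), 'qvel': array([-0.00133087, -0.00090075,  0.00013125,  0.00028752, -0.00026682,
        0.00073789,  0.00037789]), 'tau': array([ 8.82837267e-04, -5.96444857e+01,  1.60811618e+00, -2.81190079e+01,
        1.25311731e-02,  9.30764334e-03, -3.01572220e-05]), 'tcp_pos': array([ 0.24812022, -0.6271057 ,  0.23031137]), 'orientation': array([-3.08423804e+00, -5.88077597e-01,  7.51691284e-04]), 'contact_force': array([0.22725649, 0.27958927, 0.33545504]), 'moment': array([-0.06690049, -0.03072504, -0.02886699]), 'grip_width': 0.08565450991632519} 0.0187
scene {'K': array([[437.68049243,   0.        , 258.76530844],
       [  0.        , 437.68049243, 190.79633517],
       [  0.        ,   0.        ,   1.        ]]), 'dist_coeffs': array([-0.13557679,  0.        ,  0.        ,  0.        ,  0.        ]), 'origin': array([ 1.54244221, -0.15029234,  0.87018774]), 'rotation': array([0.76965804, 0.63862155, 1.31232185])}
top {'K': array([[397.95001116,   0.   
[... 235 characters left out ...]
8098032, 0.0056688 , 1.49452144]), 'rotation': array([ 0.16462711, -0.14746238, -1.57526375])}
{'K': array([[317.73276233,   0.        , 254.24790296],
       [  0.        , 317.73276233, 193.35387733],
       [  0.        ,   0.        ,   1.        ]]), 'dist_coeffs': array([-0.03770788,  0.        ,  0.        ,  0.        ,  0.        ]), 'T_tool_cam': array([[-8.88230000e-04,  9.63212273e-01,  2.68740263e-01,
         6.85646594e-02],
       [ 9.99999605e-01,  8.58087464e-04,  2.29624222e-04,
         3.34955407e-04],
       [-9.42578219e-06,  2.68740361e-01, -9.63212655e-01,
        -1.42750807e-01],
       [ 0.00000000e+00,  0.00000000e+00,  0.00000000e+00,
         1.00000000e+00]])}
```

View pics/scene0.png

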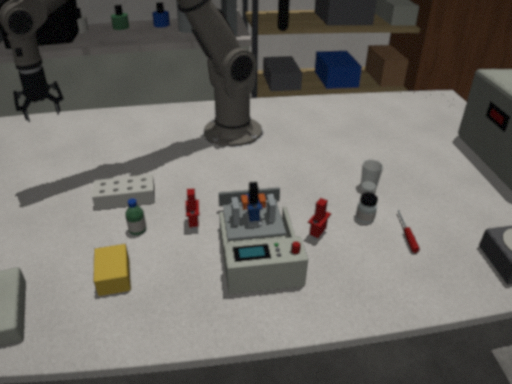

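View pics/top0.png

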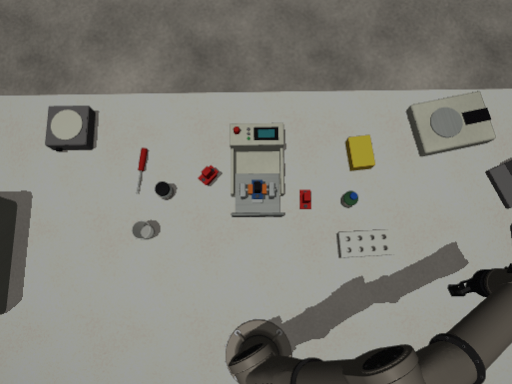

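```bash
cat > h.py <<'E'
import numpy as np, cv2
from scipy.spatial.transform import Rotation as R
from bench import r
F=np.diag([1.,-1,-1])
def cam(n,obs=None):
    c=r.calibration(n)
    if n=="wrist":
        o=obs or r.get_obs(); Rt=R.from_rotvec(o['orientation']).as_matrix(); T=c['T_tool_cam']
        Rm=Rt@T[:3,:3]; p=Rt@T[:3,3]+o['tcp_pos']
    else: Rm=R.from_rotvec(c['rotation']).as_matrix(); p=c['origin']
    return c['K'],c['dist_coeffs'],Rm@F,np.array(p)
def ray(n,uv,obs=None):
    K,d,Rm,p=cam(n,obs); q=cv2.undistortPoints(np.array([[uv]],float),K,d)[0,0]
    return p,Rm@np.array([q[0],q[1],1])
def atz(n,uv,z,obs=None):
    p,v=ray(n,uv,obs); return p+v*(z-p[2])/v[2]
def proj(n,P,obs=None):
    K,d,Rm,p=cam(n,obs); P=np.atleast_2d(np.array(P,float))
    return cv2.projectPoints((P-p)@Rm,np.zeros(3),np.zeros(3),K,d)[0][:,0]
def crop(f,name,x0,y0,x1,y1,s):
    cv2.imwrite(f"pics/{name}.png",cv2.resize(f[y0:y1,x0:x1,::-1],None,fx=s,fy=s,interpolation=cv2.INTER_CUBIC))
E
python3 - <<'E'
import cv2
for n,(x0,y0,x1,y1) in dict(top=(215,110,315,225),scene=(180,165,340,300)).items():
    f=cv2.imread(f"pics/{n}0.png"); s=5
    cv2.imwrite(f"pics/{n}0c.png",cv2.resize(f[y0:y1,x0:x1],None,fx=s,fy=s,interpolation=cv2.INTER_CUBIC)[:600,:800])
E
```

```text
(no output)
```

View pics/top0c.png

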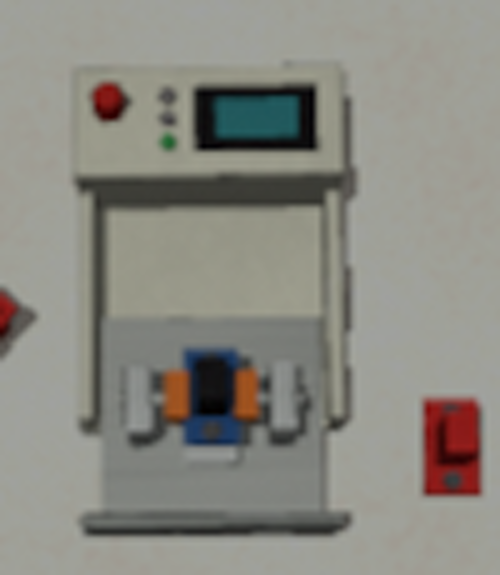

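View pics/scene0c.png

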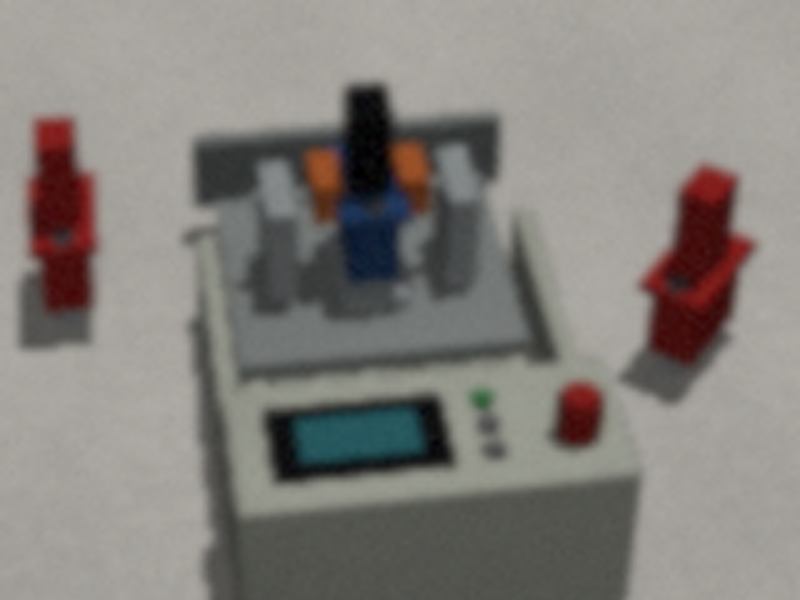

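```bash
python3 - <<'E'
from h import *
g=lambda u,v:(215+u/5-.4,110+v/5-.4)
for nm,u,v,z in [("HnearL",76,178,.1),("HnearR",346,176,.1),("HfarL",76,68,.1),("HfarR",342,66,.1),("PanL",83,516,.07),("PanR",350,514,.07),("PanLo",86,530,.07),("posttop",213,376,.154),("plate front L",184,444,.096),("plate fr R",238,444,.096),("wallL",90,428,.059),("wallR",337,425,.059)]:
    print(nm,atz("top",g(u,v),z).round(4))
E
```

```text
HnearL [0.7407 0.0957 0.1   ]
HnearR [ 0.7397 -0.1021  0.1   ]
HfarL [0.826  0.0959 0.1   ]
HfarR [ 0.8249 -0.1013  0.1   ]
PanL [0.4949 0.0922 0.07  ]
PanR [ 0.4943 -0.1008  0.07  ]
PanLo [0.4846 0.09   0.07  ]
posttop [ 0.5788 -0.0026  0.154 ]
plate front L [0.5422 0.0184 0.096 ]
plate fr R [ 0.5417 -0.0202  0.096 ]
wallL [0.5618 0.0878 0.059 ]
wallR [ 0.562  -0.0938  0.059 ]
```

```bash
cat >> h.py <<'E'
def down(yaw,lean=0):  # tool z down, tool x at yaw in world; lean (deg): top moves to +y (rot about world x by -lean)
    c,s=np.cos(yaw),np.sin(yaw)
    M=np.array([[c,s,0],[s,-c,0],[0,0,-1.]])
    return R.from_euler('x',-lean,degrees=True)*R.from_matrix(M)
def row(p,Rt):
    o=r.get_obs(); R0=R.from_rotvec(o['orientation'])
    sh=R0.inv().apply(np.array(p)-o['tcp_pos'])/.2
    w=(R0.inv()*Rt).as_rotvec()/np.pi
    print("row",np.r_[w,sh].round(4).tolist(),"t",o['clock'],"tcp",o['tcp_pos'].round(4),"F",np.round(o['contact_force'],1),"g",round(float(o['grip_width']),4),"q",o['joints'].round(2))
def err(yaw=np.pi):
    o=r.get_obs(); return (R.from_rotvec(o['orientation'])*down(yaw).inv()).as_rotvec(degrees=True)
E
python3 - <<'E'
from h import *
row([.43,-.003,.23],down(np.pi))
row([.3,-.42,.23],down(np.pi*.6))
E
```

```text
row [-0.0002, -0.0007, -0.8801, 1.9938, -2.5673, 0.006] t 0.1 tcp [ 0.2482 -0.6272  0.2304] F [-0.1 -0.1 -0.1] g 0.0855 q [ 1.09  0.48  0.02  1.56 -0.01  1.11 -0.08]
row [-0.0005, -0.0004, -0.4801, 0.6222, -0.8677, 0.0033] t 0.1 tcp [ 0.2482 -0.6272  0.2304] F [-0.1 -0.1 -0.1] g 0.0855 q [ 1.09  0.48  0.02  1.56 -0.01  1.11 -0.08]
```

```bash
python3 -m jog '[0,0,-0.16,0.21,-0.29,0,0, 0,0,-0.32,0.42,-0.58,0,0, 0,0,-0.48,0.62,-0.87,0,0, 0,0,-0.48,0.62,-0.87,0,0, 0,0,-0.48,0.62,-0.87,0,0, 0,0,-0.48,0.62,-0.87,0,0, 0,0,-0.48,0.62,-0.87,0,0, 0,0,-0.48,0.62,-0.87,0,0, 0,0,-0.48,0.62,-0.87,0,0, 0,0,-0.48,0.62,-0.87,0,0]'; python3 - <<'E'
from h import *
row([.43,-.003,.23],down(np.pi))
row([.38,-.23,.23],down(np.pi*.8))
E
```

```text
clock: 1.1
tcp_pos: [0.2992, -0.4195, 0.2304]
orientation: [-1.848, -2.538, -0.002]
contact_force: [0.4, 0.3, -0.5]
grip_width: 0.0001
row [0.0003, -0.0007, -0.4006, 1.7809, 1.262, 0.0053] t 1.1 tcp [ 0.2992 -0.4195  0.2304] F [ 0.4  0.3 -0.5] g 0.0001 q [ 1.09  0.23 -0.3   1.92  0.08  1.    1.07]
row [0.0001, -0.0008, -0.2006, 0.7775, 0.6755, 0.0033] t 1.1 tcp [ 0.2992 -0.4195  0.2304] F [ 0.4  0.3 -0.5] g 0.0001 q [ 1.09  0.23 -0.3   1.92  0.08  1.    1.07]
```

```bash
python3 -m jog '[0,0,-0.07,0.26,0.23,0,0, 0,0,-0.14,0.52,0.46,0,0, 0,0,-0.2,0.78,0.68,0,0, 0,0,-0.2,0.78,0.68,0,0, 0,0,-0.2,0.78,0.68,0,0, 0,0,-0.2,0.78,0.68,0,0, 0,0,-0.2,0.78,0.68,0,0]'; python3 - <<'E'
from h import *
row([.435,-.003,.23],down(np.pi))
row([.42,-.05,.23],down(np.pi*.95))
E
```

```text
clock: 1.8
tcp_pos: [0.38, -0.2304, 0.2304]
orientation: [-0.977, -2.983, -0.002]
contact_force: [-0.1, -0.3, -0.2]
grip_width: -0.0002
row [0.0004, -0.0008, -0.2016, 0.4514, 1.0793, 0.0038] t 1.8 tcp [ 0.38   -0.2304  0.2304] F [-0.1 -0.3 -0.2] g -0.0002 q [ 0.9   0.13 -0.53  2.05  0.08  0.98  1.27]
row [0.0003, -0.0008, -0.1516, 0.3728, 0.8455, 0.0035] t 1.8 tcp [ 0.38   -0.2304  0.2304] F [-0.1 -0.3 -0.2] g -0.0002 q [ 0.9   0.13 -0.53  2.05  0.08  0.98  1.27]
```

```bash
python3 -m jog '[0,0,-0.05,0.12,0.25,0,0, 0,0,-0.1,0.25,0.5,0,0, 0,0,-0.15,0.37,0.75,0,0, 0,0,-0.2,0.45,1,0,0, 0,0,-0.2,0.45,1,0,0, 0,0,-0.2,0.45,1,0,0, 0,0,-0.2,0.45,1,0,0, 0,0,-0.2,0.45,1,0,0]'; python3 - <<'E'
from h import *
row([.435,-.003,.23],down(np.pi))
row([.435,-.003,.06],down(np.pi))
f=r.grab_frame("wrist");cv2.imwrite("pics/w1.png",f[:,:,::-1])
f=r.grab_frame("top");crop(f,"t1",165,110,365,260,4)
E
```

```text
clock: 2.6
tcp_pos: [0.4254, -0.0184, 0.2304]
orientation: [-0.016, -3.139, -0.002]
contact_force: [-0.1, -0.2, 0.6]
grip_width: -0.0
row [0.0004, -0.0009, -0.0032, -0.047, 0.0773, 0.0018] t 2.6 tcp [ 0.4254 -0.0184  0.2304] F [-0.1 -0.2  0.6] g -0.0 q [ 0.64  0.13 -0.78  2.07  0.11  0.98  1.36]
row [0.0004, -0.0009, -0.0032, -0.0495, 0.0763, 0.8518] t 2.6 tcp [ 0.4254 -0.0184  0.2304] F [-0.1 -0.2  0.6] g -0.0 q [ 0.64  0.13 -0.78  2.07  0.11  0.98  1.36]
```

View pics/w1.png

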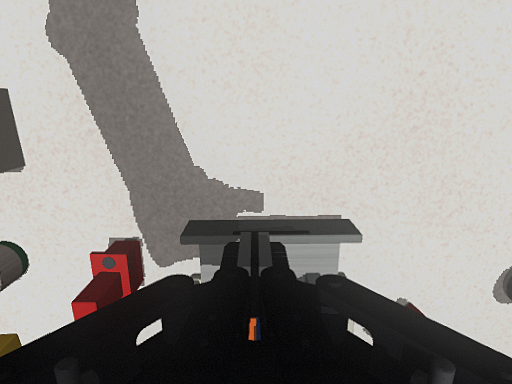

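View pics/t1.png

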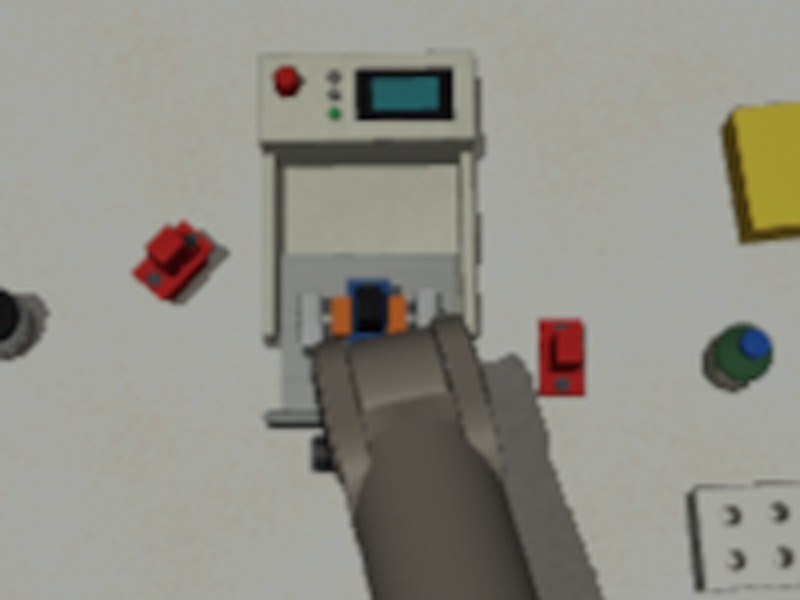

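```bash
python3 - <<'E'
from h import *
for uv,z in [((181,243),.07),((361,243),.07),((187,220),.02),((357,220),.02),((187,220),.07),((357,220),.07),((258,223),.07)]:
    print(uv,z,atz("wrist",uv,z).round(4))
E
```

```text
(181, 243) 0.07 [ 0.4951 -0.0946  0.07  ]
(361, 243) 0.07 [0.4972 0.0928 0.07  ]
(187, 220) 0.02 [ 0.4882 -0.0979  0.02  ]
(357, 220) 0.02 [0.4904 0.1037 0.02  ]
(187, 220) 0.07 [ 0.4698 -0.0866  0.07  ]
(357, 220) 0.07 [0.4716 0.0866 0.07  ]
(258, 223) 0.07 [ 0.4737 -0.0144  0.07  ]
```

```bash
python3 -m jog '[0,0,-0.003,0,0.08,0.2,0, 0,0,-0.003,0,0.08,0.4,0, 0,0,-0.003,0,0.08,0.6,0, 0,0,-0.003,0,0.08,0.8,0, 0,0,-0.003,0,0.08,0.95,0, 0,0,-0.003,0,0.08,0.95,0, 0,0,-0.003,0,0.08,0.95,0]'; python3 - <<'E'
from h import *
row([.465,-.003,.042],down(np.pi))
row([.545,-.003,.042],down(np.pi))
print(err())
E
```

```text
clock: 3.4
tcp_pos: [0.4252, -0.002, 0.0408]
orientation: [-0.001, -3.138, -0.002]
contact_force: [-0.8, 0.6, 1.1]
grip_width: 0.0002
row [0.0004, -0.0011, -0.0002, -0.1991, -0.005, -0.0065] t 3.4 tcp [ 0.4252 -0.002   0.0408] F [-0.8  0.6  1.1] g 0.0002 q [ 0.4   0.46 -0.63  2.24  0.5   0.58  0.96]
row [0.0004, -0.0011, -0.0002, -0.5991, -0.0048, -0.0078] t 3.4 tcp [ 0.4252 -0.002   0.0408] F [-0.8  0.6  1.1] g 0.0002 q [ 0.4   0.46 -0.63  2.24  0.5   0.58  0.96]
[ 0.0751592   0.19703156 -0.03114235]
```

```bash
python3 -m jog '[0,0,0,-0.15,0,0,0, 0,0,0,-0.22,0,0,0, 0,0,0,-0.26,0,0,0, 0,0,0,-0.3,0,0,0, 0,0,0,-0.34,0,0,0, 0,0,0,-0.38,0,0,0, 0,0,0,-0.42,0,0,0, 0,0,0,-0.46,0,0,0, 0,0,0,-0.5,0,0,0, 0,0,0,-0.5,0,0,0]'; python3 - <<'E'
from h import *
row([.545,-.003,.042],down(np.pi))
f=r.grab_frame("scene");crop(f,"s2",160,150,320,270,5)
row([.545,-.003,.042],down(np.pi))
E
```

```text
clock: 4.4
tcp_pos: [0.5276, -0.0017, 0.0407]
orientation: [-0.001, -3.141, -0.004]
contact_force: [-0.5, 0.6, 0.1]
grip_width: -0.0
row [0.0008, -0.0001, -0.0003, -0.0872, -0.0065, -0.0064] t 4.4 tcp [ 0.5276 -0.0017  0.0407] F [-0.5  0.6  0.1] g -0.0 q [ 0.37  0.58 -0.61  2.02  0.51  0.7   1.01]
row [0.0008, -0.0003, -0.0002, -0.0903, -0.0072, -0.0068] t 4.45 tcp [ 0.5269 -0.0015  0.0407] F [-0.3  0.5  0.1] g 0.0002 q [ 0.37  0.58 -0.61  2.02  0.51  0.7   1.01]
```

View pics/s2.png

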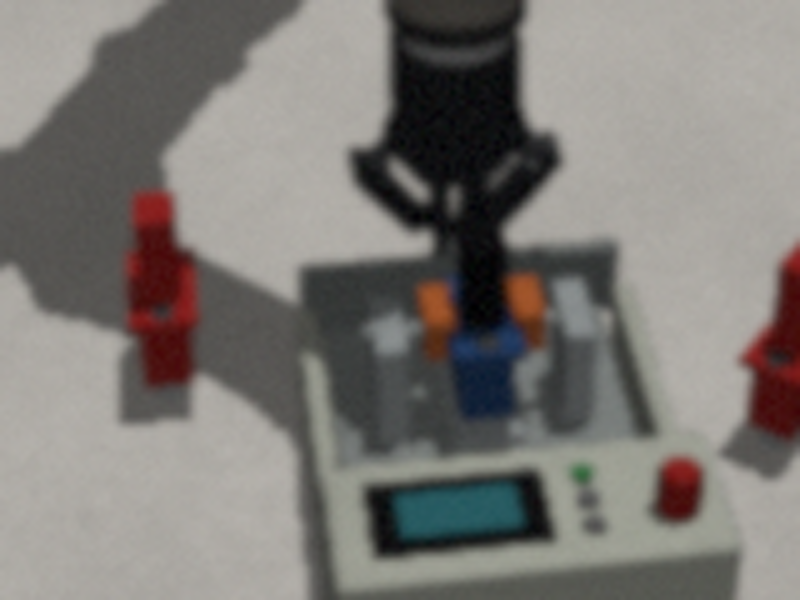

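```bash
python3 -m jog '[0,0,0,-0.02,0,0,0, 0,0,0,-0.04,0,0,0, 0,0,0,-0.055,0,0,0, 0,0,0,-0.07,0,0,0, 0,0,0,-0.08,0,0,0]'; python3 -c "
from h import *
row([.545,-.003,.042],down(np.pi))"; python3 -m jog '[0,0,0,-0.015,0,0,0,0,0,0,-0.025,0,0,0,0,0,0,-0.025,0,0,0]'
```

```text
clock: 4.95
tcp_pos: [0.5409, -0.0015, 0.0399]
orientation: [0.0, -3.137, -0.003]
contact_force: [-3.2, -0.2, -2.6]
grip_width: 0.0001
row [0.0006, -0.0015, 0.0, -0.0204, -0.0074, -0.0106] t 4.95 tcp [ 0.5409 -0.0015  0.0399] F [-3.2 -0.2 -2.6] g 0.0001 q [ 0.36  0.6  -0.61  1.98  0.51  0.72  1.02]
clock: 5.25
tcp_pos: [0.5451, -0.0014, 0.0398]
orientation: [0.0, -3.135, -0.003]
contact_force: [-5.8, -0.2, 2.7]
grip_width: -0.0004
```

```bash
python3 -m jog '[0,0,0,-0.015,0,0,0,0,0,0,-0.025,0,0,0,0,0,0,-0.025,0,0,0]'; python3 -m jog '[0,0,0,-0.015,0,0,0,0,0,0,-0.025,0,0,0,0,0,0,-0.025,0,0,0]'
python3 -c "
from h import *
row([.545,-.003,.042],down(np.pi))
f=r.grab_frame('scene');crop(f,'s3',160,150,320,270,5)"
```

```text
clock: 5.55
tcp_pos: [0.545, -0.0014, 0.039]
orientation: [0.001, -3.125, 0.001]
contact_force: [-16.9, -0.7, 12.8]
grip_width: -0.0001
clock: 5.85
tcp_pos: [0.5447, -0.0015, 0.0383]
orientation: [0.002, -3.115, 0.005]
contact_force: [-18.2, 0.3, 14.0]
grip_width: -0.0001
row [-0.001, -0.0086, 0.0004, -0.0008, -0.0074, -0.0187] t 5.85 tcp [ 0.5447 -0.0015  0.0383] F [-18.2   0.3  14. ] g -0.0001 q [ 0.36  0.62 -0.6   1.96  0.5   0.75  1.02]
```

View pics/s3.png

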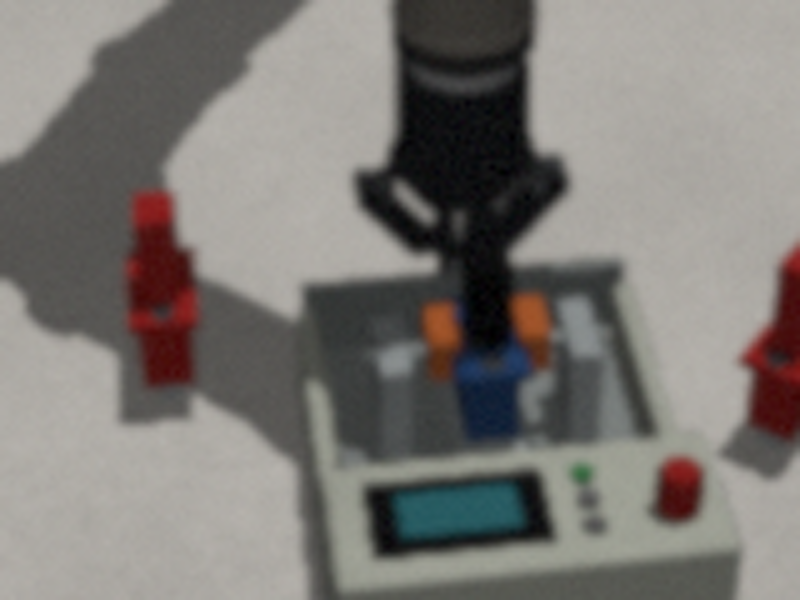

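```bash
python3 -m jog '[0,-0.008,0,0.05,0,0,0,0,-0.008,0,0.15,0,0,0,0,-0.008,0,0.25,0,-0.2,0,0,-0.008,0,0.35,0,-0.4,0,0,-0.008,0,0.35,0,-0.6,0,0,-0.008,0,0.35,0,-0.8,0,0,-0.008,0,0.35,0,-1,0,0,-0.008,0,0.35,0,-1,0.5,0,-0.008,0,0.35,0,-1,1]'; python3 - <<'E'
from h import *
o=r.get_obs();f=r.grab_frame("wrist");cv2.imwrite("pics/w4.png",f[:,:,::-1])
f=r.grab_frame("top");crop(f,"t4",205,110,325,230,5)
row([.645,-.003,.23],down(np.pi)); print(o['tcp_pos'],o['orientation'],err())
E
```

```text
clock: 6.8
tcp_pos: [0.4814, -0.0011, 0.2413]
orientation: [-0.002, 3.139, -0.006]
contact_force: [-0.2, -1.5, -0.5]
grip_width: 0.0283
row [-0.001, -0.0008, 0.0005, -0.8261, -0.01, 0.0443] t 6.9 tcp [ 0.4798 -0.0012  0.2393] F [-0.5 -0.8  0.4] g 0.0434 q [ 0.57  0.23 -0.8   1.96  0.2   1.03  1.26]
[ 0.48140151 -0.00108085  0.24127705] [-1.61633736e-03  3.13948576e+00 -5.57536318e-03] [-0.17188628  0.14977603  0.08345062]
```

View pics/w4.png

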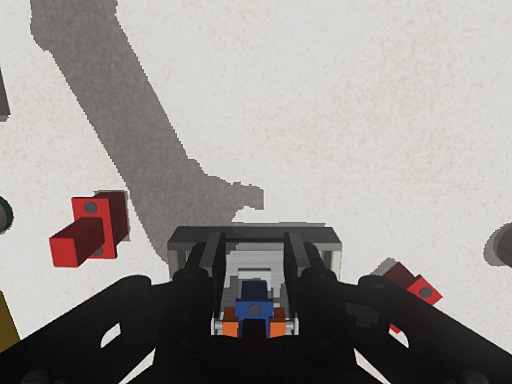

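View pics/t4.png

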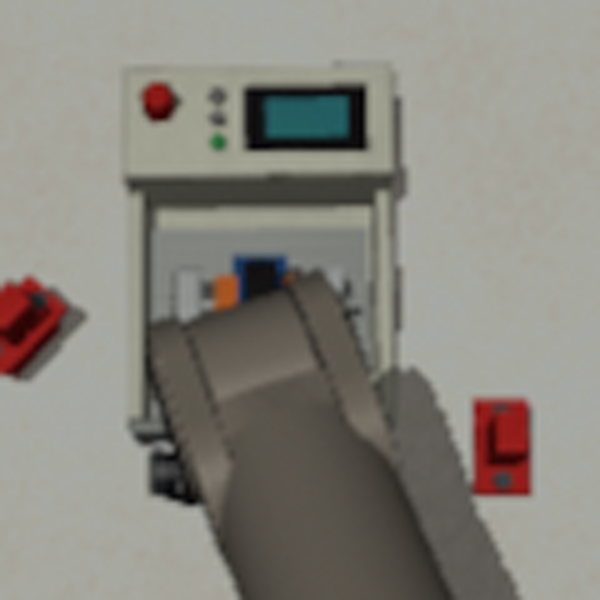

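```bash
python3 - <<'E'
from h import *
import cv2
o=dict(tcp_pos=np.array([0.48140151,-0.00108085,0.24127705]),orientation=np.array([-1.61633736e-03,3.13948576e+00,-5.57536318e-03]))
for uv,z in [((167,248),.07),((342,248),.07),((171,227),.02),((336,227),.02),((337,248),.059)]:
    print(uv,z,atz("wrist",uv,z,o).round(4))
g=lambda u,v:(205+u/5-.4,110+v/5-.4)
for nm,u,v,z in [("platefarL",235,257,.096),("platefarR",286,257,.096),("posttop far",265,264,.154),("posttop farL",245,264,.154),("posttop farR",283,264,.154),("panel inner L",132,422,.07)]: print(nm,atz("top",g(u,v),z).round(4))
f=cv2.imread("pics/w4.png");cv2.imwrite("pics/w4c.png",cv2.resize(f[215:345,160:350],None,fx=4,fy=4,interpolation=cv2.INTER_CUBIC))
E
```

```text
(167, 248) 0.07 [ 0.5637 -0.0965  0.07  ]
(342, 248) 0.07 [0.5634 0.0931 0.07  ]
(171, 227) 0.02 [ 0.5593 -0.1046  0.02  ]
(336, 227) 0.02 [0.559  0.0985 0.02  ]
(337, 248) 0.059 [0.5687 0.0908 0.059 ]
platefarL [0.6808 0.0164 0.096 ]
platefarR [ 0.6803 -0.0207  0.096 ]
posttop far [ 0.6589 -0.0049  0.154 ]
posttop farL [0.659 0.009 0.154]
posttop farR [ 0.6587 -0.0175  0.154 ]
panel inner L [0.5642 0.093  0.07  ]
```

View pics/w4c.png

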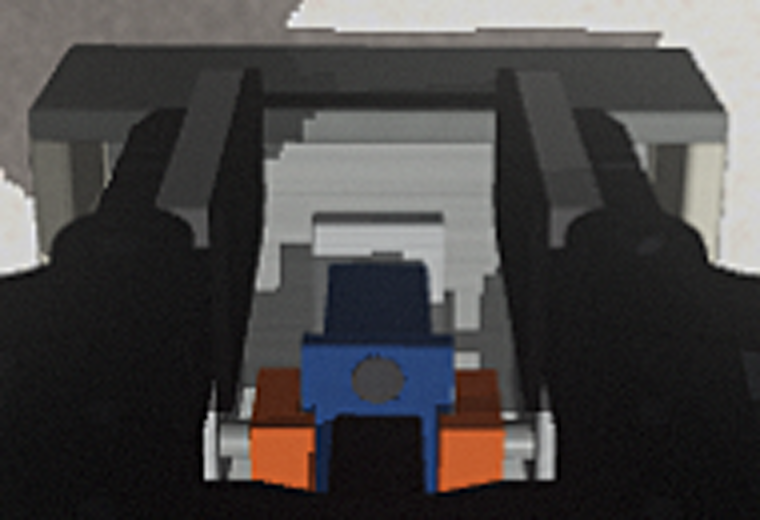

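```bash
python3 -m jog '[0,0,0,-0.2,-0.005,0,1,0,0,0,-0.4,-0.005,0,1,0,0,0,-0.6,-0.005,0,1,0,0,0,-0.75,-0.005,0,1,0,0,0,-0.827,-0.005,0,1,0,0,0,-0.827,-0.005,0,1,0,0,0,-0.827,-0.005,0,1]'; python3 - <<'E'
from h import *
o=r.get_obs();f=r.grab_frame("wrist");cv2.imwrite("pics/w5.png",f[:,:,::-1]); crop(f,"w5c",160,150,350,290,4)
print(o['tcp_pos'],o['orientation'].tolist(),err())
row([.645,-.0025,.118],down(np.pi)); 
E
```

```text
clock: 7.6
tcp_pos: [0.6443, -0.0016, 0.2371]
orientation: [0.003, -3.136, 0.004]
contact_force: [-0.2, 0.4, 0.2]
grip_width: 0.085
[ 0.64430818 -0.00158393  0.23707812] [0.003465581759534312, -3.136061075187748, 0.003974355983168642] [-0.17047961  0.28236426  0.12609277]
row [-0.0009, -0.0016, 0.0007, -0.0075, -0.0022, 0.5982] t 7.65 tcp [ 0.6441 -0.0017  0.2376] F [-0.2  0.2  0.4] g 0.0852 q [ 0.41  0.52 -0.72  1.59  0.36  1.18  1.19]
```

View pics/w5.png

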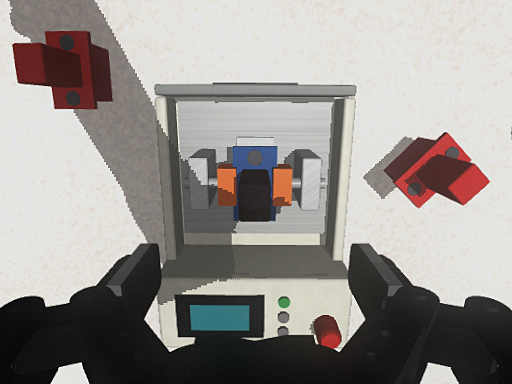

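View pics/w5c.png

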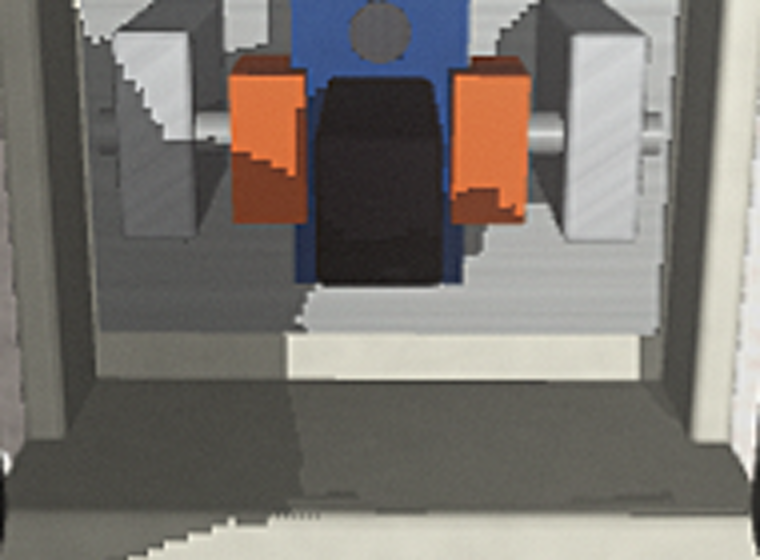

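```bash
python3 - <<'E'
from h import *
o=dict(tcp_pos=np.array([.64431,-.00158,.23708]),orientation=np.array([0.0034656,-3.136061,0.0039744]))
c=np.array([[x,y,z] for x,y,z in [(.63,-.0145,.154),(.63,.0095,.154),(.66,-.0145,.154),(.66,.0095,.154),(.61,-.0225,.096),(.61,.0175,.096),(.68,-.0225,.096),(.68,.0175,.096),(.628,-.0175,.106),(.628,.0125,.106)]])
print(((proj("wrist",c,o)-[160,150])*4).round(0).tolist())
E
```

```text
[[309.0, 124.0], [440.0, 124.0], [311.0, 278.0], [438.0, 279.0], [286.0, -23.0], [465.0, -23.0], [291.0, 274.0], [460.0, 274.0], [307.0, 65.0], [444.0, 65.0]]
```

```bash
python3 -m jog '[-0.001,-0.0015,0,-0.011,0,0.2,1,-0.001,-0.0015,0,-0.011,0,0.4,1,-0.001,-0.0015,0,-0.011,0,0.55,1,-0.001,-0.0015,0,-0.011,0,0.598,1,-0.001,-0.0015,0,-0.011,0,0.598,1,-0.001,-0.0015,0,-0.011,0,0.598,1]'; python3 - <<'E'
from h import *
row([.6465,-.0017,.118],down(np.pi));print(err())
E
```

```text
clock: 8.25
tcp_pos: [0.6464, -0.0017, 0.1197]
orientation: [-0.004, 3.14, 0.001]
contact_force: [0.6, 0.6, 0.2]
grip_width: 0.0852
row [0.0001, 0.0006, 0.0007, -0.0004, 0.0001, 0.0085] t 8.25 tcp [ 0.6464 -0.0017  0.1197] F [0.6 0.6 0.2] g 0.0852 q [ 0.37  0.64 -0.66  1.69  0.46  0.97  1.12]
[ 0.02185121 -0.10906888  0.13410166]
```

```bash
python3 -m jog '[0,0,0,0,0,0,0.5,0,0,0,0,0,0,0.35,0,0,0,0,0,0,0.25,0,0,0,0,0,0,0.1,0,0,0,0,0,0,0.1,0,0,0,0,0,0,0.1,0,0,0,0,0,0,0.1]' 50; python3 - <<'E'
from h import *
row([.6465,-.0017,.118],down(np.pi));print(err())
f=r.grab_frame("wrist");cv2.imwrite("pics/w6.png",f[:,:,::-1])
f=r.grab_frame("scene");crop(f,"s6",170,150,330,270,5)
E
```

```text
clock: 8.95
tcp_pos: [0.6468, -0.0017, 0.1202]
orientation: [-0.004, 3.139, 0.0]
contact_force: [0.6, -0.2, 4.5]
grip_width: 0.0234
row [0.0001, 0.0009, 0.0007, 0.0017, 0.0002, 0.0111] t 8.95 tcp [ 0.6468 -0.0017  0.1202] F [ 0.6 -0.2  4.5] g 0.0234 q [ 0.37  0.64 -0.66  1.69  0.46  0.97  1.12]
[ 0.01614538 -0.15873184  0.12820797]
```

View pics/w6.png

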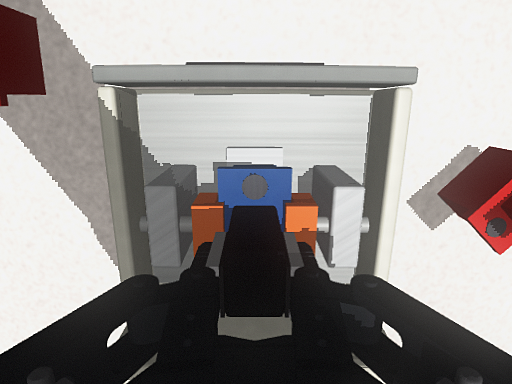

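View pics/s6.png

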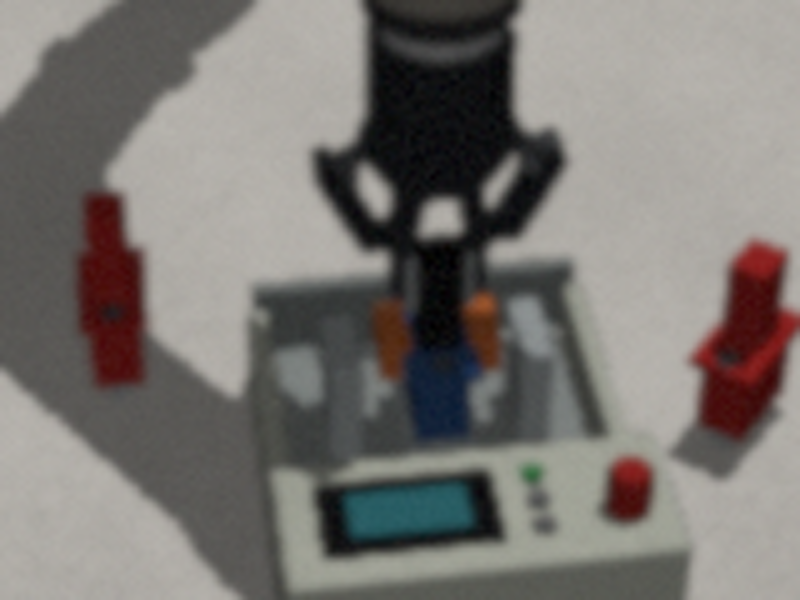

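```bash
python3 -m jog '[0.007,0,0,0,0.01,0,0.1,0.014,0,0,0,0.02,0,0.1,0.021,0,0,0,0.03,0,0.1,0.028,0,0,0,0.04,0,0.1,0.035,0,0,0,0.05,0,0.1,0.035,0,0,0,0.05,0,0.1]'; python3 - <<'E'
from h import *
row([.6465,-.0017,.12],down(np.pi));print(err(),r.get_obs()['moment'])
E
```

```text
clock: 9.65
tcp_pos: [0.647, 0.0079, 0.1203]
orientation: [-0.005, 3.133, -0.178]
contact_force: [-0.1, -3.7, 5.1]
grip_width: 0.0234
row [-0.0361, 0.001, 0.001, 0.0025, -0.0473, 0.0068] t 9.65 tcp [0.647  0.0079 0.1203] F [-0.1 -3.7  5.1] g 0.0234 q [ 0.26  0.63 -0.61  1.69  0.54  1.02  1.01]
[-6.49300673 -0.18445506  0.17921992] [-1.04574824 -0.0474633  -0.02865304]
```

```bash
python3 -m jog '[0.004,0,0,0,0.006,0,0.1,0.008,0,0,0,0.011,0,0.1,0.008,0,0,0,0.011,0,0.1,0.008,0,0,0,0.011,0,0.1]'; python3 - <<'E'
from h import *
row([.6465,-.0017,.12],down(np.pi));print(err(),r.get_obs()['moment'])
f=r.grab_frame("wrist");crop(f,"w7",110,60,410,280,2.6)
f=r.grab_frame("scene");crop(f,"s7",170,150,330,270,5)
E
```

```text
clock: 10.05
tcp_pos: [0.647, 0.0098, 0.1202]
orientation: [-0.005, 3.131, -0.219]
contact_force: [-0.2, -2.8, 5.0]
grip_width: 0.0235
row [-0.0445, 0.0011, 0.001, 0.0028, -0.057, 0.0088] t 10.05 tcp [0.647  0.0098 0.1202] F [-0.2 -2.8  5. ] g 0.0235 q [ 0.24  0.63 -0.6   1.69  0.56  1.03  0.98]
[-8.01310612 -0.19067725  0.18643084] [-8.68992040e-01  7.08096807e-04 -5.02875596e-02]
```

View pics/w7.png

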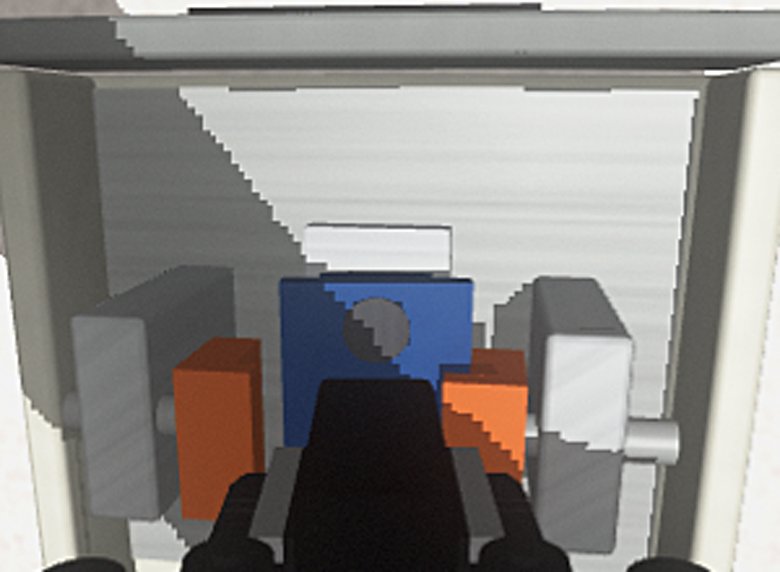

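View pics/s7.png

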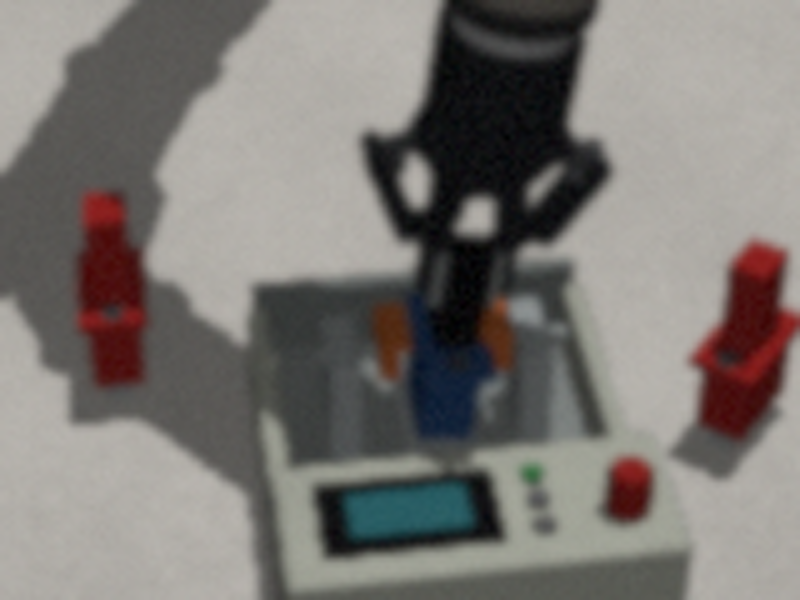

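```bash
python3 - <<'E'
from h import *
for l,dy in [(4,.0058),(0,0),(-4,-.0058),(-8,-.0116)]:
    row([.6465,-.0017+dy,.1202],down(np.pi,l))
E
```

```text
row [-0.0222, 0.0011, 0.0009, 0.0027, -0.0282, 0.0038] t 10.15 tcp [0.647  0.0098 0.1202] F [-0.1 -3.4  4.4] g 0.0228 q [ 0.24  0.63 -0.6   1.69  0.56  1.03  0.98]
row [-0.0444, 0.0011, 0.001, 0.0028, -0.057, 0.0078] t 10.15 tcp [0.647  0.0098 0.1202] F [-0.1 -3.4  4.4] g 0.0228 q [ 0.24  0.63 -0.6   1.69  0.56  1.03  0.98]
row [-0.0667, 0.001, 0.001, 0.0029, -0.0857, 0.0118] t 10.15 tcp [0.647  0.0098 0.1202] F [-0.1 -3.4  4.4] g 0.0228 q [ 0.24  0.63 -0.6   1.69  0.56  1.03  0.98]
row [-0.0889, 0.001, 0.0011, 0.003, -0.1144, 0.0159] t 10.15 tcp [0.647  0.0098 0.1202] F [-0.1 -3.4  4.4] g 0.0228 q [ 0.24  0.63 -0.6   1.69  0.56  1.03  0.98]
```

```bash
python3 -m jog '[-0.011,0,0,0,-0.014,0.002,0.1,-0.022,0,0,0,-0.028,0.004,0.1,-0.033,0,0,0,-0.043,0.006,0.1,-0.044,0,0,0,-0.057,0.008,0.1,-0.055,0,0,0,-0.071,0.01,0.1,-0.066,0,0,0,-0.086,0.012,0.1,-0.077,0,0,0,-0.1,0.014,0.1,-0.083,0,0,0,-0.107,0.015,0.1,-0.089,0,0,0,-0.114,0.016,0.1,-0.089,0,0,0,-0.114,0.016,0.1,-0.089,0,0,0,-0.114,0.016,0.1]'; python3 - <<'E'
from h import *
row([.6465,-.0017,.1202],down(np.pi));print(err(),r.get_obs()['moment'])
f=r.grab_frame("wrist");crop(f,"w8",110,60,410,280,2.6)
E
```

```text
clock: 11.25
tcp_pos: [0.6472, -0.0131, 0.1202]
orientation: [-0.005, 3.131, 0.22]
contact_force: [-0.3, -1.6, 5.0]
grip_width: 0.0233
row [0.0447, 0.001, 0.0011, 0.0034, 0.0565, 0.0081] t 11.25 tcp [ 0.6472 -0.0131  0.1202] F [-0.3 -1.6  5. ] g 0.0233 q [ 0.5   0.67 -0.73  1.68  0.36  0.95  1.25]
[ 8.03841234 -0.17546106  0.19420962] [-0.60444698  0.05503837  0.02544581]
```

View pics/w8.png

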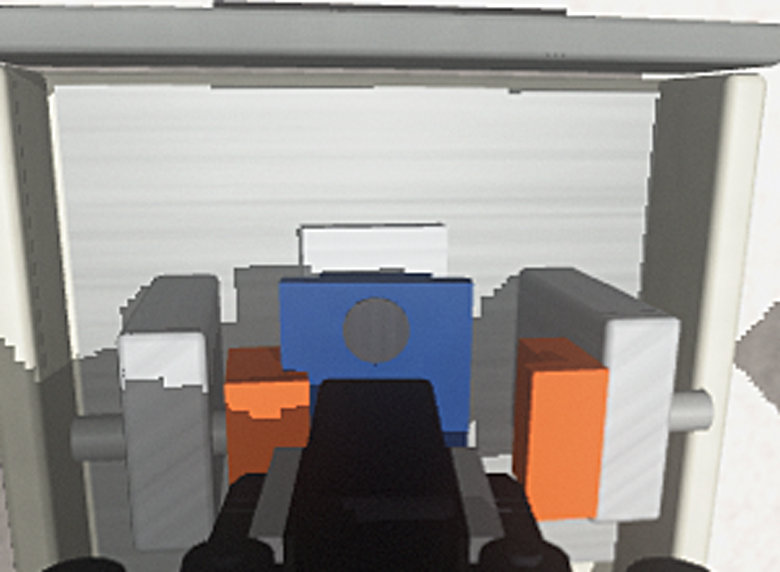

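```bash
python3 -m jog '[0.011,0,0,0,0.014,0.002,0.1,0.022,0,0,0,0.028,0.004,0.1,0.033,0,0,0,0.043,0.006,0.1,0.045,0,0,0,0.0565,0.008,0.1,0.045,0,0,0,0.0565,0.008,0.1,0.045,0,0,0,0.0565,0.008,0.1]'; python3 - <<'E'
from h import *
row([.6465,-.0017,.1202],down(np.pi));print(err(),r.get_obs()['moment'])
f=r.grab_frame("wrist");crop(f,"w9",110,60,410,280,2.6)
E
```

```text
clock: 11.9
tcp_pos: [0.6472, -0.0008, 0.1203]
orientation: [-0.007, 3.138, -0.0]
contact_force: [-0.1, -1.0, 4.0]
grip_width: 0.0234
row [-0.0001, 0.0011, 0.0013, 0.0037, -0.0043, 0.0003] t 11.9 tcp [ 0.6472 -0.0008  0.1203] F [-0.1 -1.   4. ] g 0.0234 q [ 0.37  0.64 -0.66  1.69  0.46  0.97  1.12]
[-0.00921219 -0.19714719  0.24139316] [0.01278563 0.01774568 0.0249611 ]
```

View pics/w9.png

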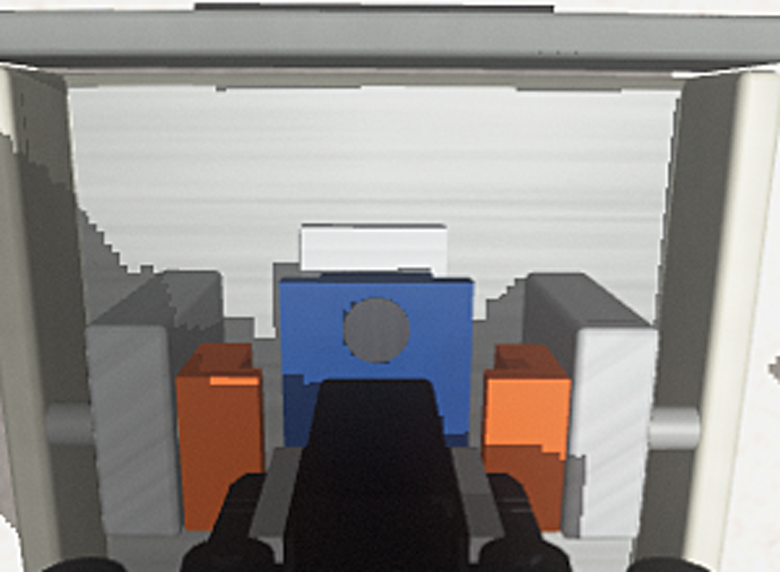

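```bash
python3 -m jog '[0,0,0,0,-0.004,-0.01,0.1,0,0,0,0,-0.004,-0.025,0.1,0,0,0,0,-0.004,-0.04,0.1,0,0,0,0,-0.004,-0.055,0.1]'; python3 -c "
from h import *
row([.6465,-.0017,.155],down(np.pi));print(err())"
```

```text
clock: 12.35
tcp_pos: [0.6468, -0.0019, 0.131]
orientation: [-0.006, 3.139, 0.001]
contact_force: [0.1, 0.2, -2.1]
grip_width: 0.0237
row [0.0002, 0.0008, 0.0011, 0.0011, 0.0011, -0.12] t 12.35 tcp [ 0.6468 -0.0019  0.131 ] F [ 0.1  0.2 -2.1] g 0.0237 q [ 0.38  0.62 -0.67  1.68  0.45  0.99  1.13]
[ 0.03475553 -0.1388717   0.20147373]
```

```bash
python3 -m jog '[0,0,0,0,0,-0.03,0.1,0,0,0,0,0,-0.06,0.1,0,0,0,0,0,-0.09,0.1,0,0,0,0,0,-0.11,0.1,0,0,0,0,0,-0.12,0.1,0,0,0,0,0,-0.12,0.1,0,0,0,0,0,-0.12,0.1,0,0,0,0,0,-0.12,0.1,0,0,0,0,0,-0.12,0.1]'; python3 - <<'E'
from h import *
row([.6465,-.0017,.155],down(np.pi));print(err(),r.get_obs()['moment'])
f=r.grab_frame("wrist");cv2.imwrite("pics/w10.png",f[:,:,::-1])
f=r.grab_frame("scene");crop(f,"s10",170,130,330,250,5)
E
```

```text
clock: 13.25
tcp_pos: [0.6466, -0.0019, 0.1547]
orientation: [-0.006, 3.14, 0.001]
contact_force: [0.0, -0.0, -2.6]
grip_width: 0.0234
row [0.0002, 0.0006, 0.0011, 0.0003, 0.0012, -0.0015] t 13.25 tcp [ 0.6466 -0.0019  0.1547] F [ 0.  -0.  -2.6] g 0.0234 q [ 0.38  0.6  -0.68  1.66  0.42  1.03  1.14]
[ 0.03505074 -0.11049649  0.20339138] [-0.01294829 -0.01036703  0.00807067]
```

View pics/w10.png

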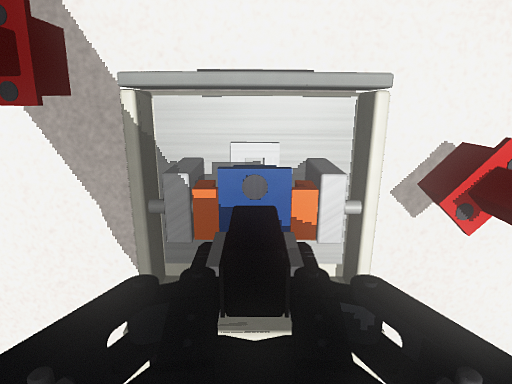

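View pics/s10.png

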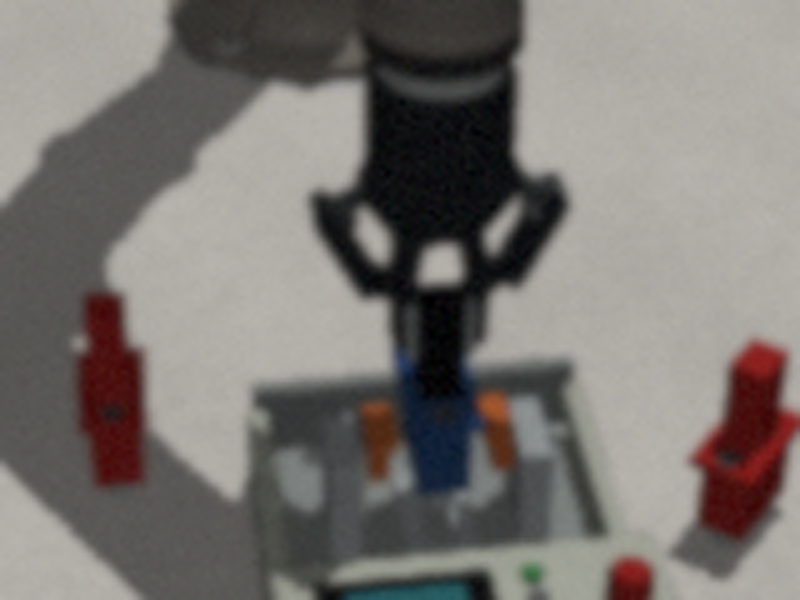

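```bash
python3 - <<'E'
from h import *
for v in (73,88): print(atz("wrist",(255,v),.07).round(4))
o=r.get_obs(); print(o['qvel'].round(4).max(),o['grip_width'])
print(r.hand_in())
E
```

```text
[ 0.5584 -0.0018  0.07  ]
[ 0.5681 -0.0018  0.07  ]
0.0007 0.023358505717724347
the job is handed in; nothing more can be done
None
```

I handed the job in at about 13.4 s, with the blue insert freed and held above its nest. I was given no verdict.

**What I did**
- **Drawer:** I pushed it with the closed fingers until it would go no farther at about 18 N. The insert then sat 60 mm from the rear housing, as it should with the drawer home.
- **Rocking:** I gripped the insert by its post (23.4 mm opening, 50 N) and leaned it about 8° to the left and then 8° to the right. In the wrist picture both shoes had moved back about 7 mm.
- **Lift:** It came straight up about 34 mm without catching on the shoes.

**Last checks**
- **Grip and load:** The lateral force was close to zero and about 2.6 N hung from the gripper, which is the insert's weight. The insert did not slip in the fingers.
- **Upright and clear:** The tool was within about 0.2° of upright and the arm was still. The pictures show the insert clear of the shoes.
- **Drawer still home:** I measured the panel's outer face at x = 0.558 m. I expected about 0.556 m, so they agree within the 2 mm calibration error.
- **Other objects:** The arm's path kept clear of the other things on the bench. I did not measure their positions again at the end.

Nothing disagreed, except that the station and insert positions differed by 1–2 mm between the top and wrist cameras. I used the wrist camera's values for the grip.

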